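# Hang the tea ladle on the opened caddy's rim

## Robot

A 7-joint arm with a two-finger parallel gripper is mounted at the origin on the work surface. World frame = base frame: x ahead of the robot, y to its left, z up, the work surface at z = 0. Lengths are in m, angles in rad, forces in N, time in s.
With the tool pointing down it reaches from about 0.4 to 0.9 m from the base axis. Payload 5.5 kg.
Tool frame: the origin (TCP) lies on the centre line of the jaws, within the pads' length; the fingertips stand 11 mm ahead of it and the grasp point (between the pads) lies 8 mm behind it; z points along the fingers, y is the direction in which the jaws open and shut (so a half turn about z gives the same grasp; the last joint's range is limited). The gripper opens to 92 mm and grips with 3 to 60 N. Pads are 19 mm wide; open, the fingers measure 130 mm over their backs; the gripper's body (75 mm by 190 mm) begins 47 mm behind the grasp point.
Start: joints at [-0.864, 0.501, -0.427, 1.55, 0.221, 1.138, -0.21], TCP at [0.279, 0.587, 0.238] pointing down, gripper open.
Joint ranges: [-2.88, 2.88], [-0.31, 2.03], [-1.54, 1.56], [0.2, 2.42], [-1.41, 4.55], [0.19, 2.02], [-2.57, 2.57]. Speed limits (rad/s): [2.57, 2.57, 3.14, 3.14, 3.14, 3.14, 3.14].

## Interface

Orientations are given as a 3x3 rotation matrix whose columns are the frame's x, y, z axes.
In Python, from rig import r, fingers, solve_ik, cams gives the robot as it stands. Calls block until the motion is done:
- r.move_ptp(position, orientation): joint-space move of the TCP to a pose.
- r.move_l(position, frame=None, vel=0.15): straight line of the TCP; frame=None keeps the orientation; vel is the mean speed in m/s.
- r.move_j(angles): joint-space move.
- fingers.move_gripper(opening, newtons=None): finger opening in m; newtons is the grip in N (None keeps the last); returns when the fingers have stopped.
- r.hold(seconds).
- solve_ik(position, orientation): joint angles nearest the present ones, or None.
- r.observe(): the state.
- cams.capture(name): name is "side" or "top" or "wrist"; returns a dict with "color" (400x640x3 uint8, blue, green, red), "K" (3x3 intrinsics, pixels), "rvec" (rotation vector, rad) and "tvec" (3), from world to camera coordinates, as OpenCV has them. Camera axes: x right, y down, z forward; pixel columns grow to the right and rows downward; lengths in m; the calibration is good to about 2 mm. A picture is of the moment at which its call begins. There is no depth.
A pose or a line that the arm cannot do raises r.IKError and nothing moves.
- r.close_job(): hands the job in, once; it reports no verdict.
Trained networks look in a picture, given as the dict that the camera call returned (one of the last four; its "shot" number tells which), for a name from the list of things; names that differ only in an ending like _2 or _b are one class to them, and where a whole thing is asked for, a point or a joint stands for the part that bears it (a point fixed in the world has none). Each returns a list of dicts, best first, with "p" (0 to 1); they miss things now and then, are a little off and sometimes report something else, mostly with a low value. They report only what shows in the picture. A call takes as long as a camera call. They do not tell look-alikes from the thing itself.
- cams.silhouettes(picture, thing): "region" (400x640 bool, what is visible of it) and "bbox" ([left, top, right, bottom] in pixels, round what is visible of it).
The state is a dict: "clock": time; "joint_pos": joint angles; "joint_velocities": joint speeds; "tau": joint torques, N m; "ee_pos": TCP position; "tcp_rot": TCP orientation; "wrist_force": force on the tool from outside, world axes, zero at the start; "ft_torque": the same for the moment, N m; "width": finger opening in m.
Only numpy, scipy, OpenCV 4.12 (cv2) and the standard library are available. Lean on these libraries where they do the work, as an engineer would, in place of code of your own. Each camera call takes 0.05 s, during which the arm holds its last target. There are 200 camera calls.

## Task

Open up the red tea caddy with the brass bands and brass knob: lift off its lid and set it down right way up, wholly on the round cork mat. Then take the steel tea ladle off its stand and hang it by its own hook over that caddy's rim, cup inside and hook tip outside, so that it hangs there freely once you let go. Leave the caddy standing where it is and do not disturb the plain red caddy or the other things on the shelf.

Things in the scene. Friction and masses are not known exactly. Their poses are not given: they have to be found in the camera images.
- caddy: The caddy to open: round red tin with two brass bands, outer diameter 110, height 110 (rim), wall 4 thick (inner diameter 102), floor 5 thick, about 0.4 kg, loose. Its mouth is clear inside once the lid is off. Origin: centre of its underside; z up. It may stand on either side of the plain one.
- caddy_lid: Its red lid with a brass knob, 0.09 kg, lying loosely in the caddy's mouth (lifts straight out). Origin: centre of its plug's underside, 100 above the caddy's origin; z up. From the origin up: plug of diameter 90 from 0 to 10, disc of diameter 114 from 10 to 15, round knob of diameter 26 from 15 to 51. Set down, it stands on its plug.
- mat: Round cork mat fixed to the shelf, diameter 170, 6 thick. Origin: centre of its underside. It lies to the left or right of the caddies, the ladle stand on the other side.
- stand: Ladle stand, fixed: pine base 100 (x) x 140 (y) x 12 high, posts at y = -60 and +60 (14 x 12, up to 125 high), between them a flat brass bar along y, 5 thick in x, from 80 to 120 above the shelf. Origin: centre of the base's underside; its x faces away from the robot's side of the table, within about 20 degrees.
- ladle: Steel tea ladle, 132 tall, about 0.08 kg, hanging upright by its hook on the stand's bar. Origin: middle of the underside of the hook's bridge, the spot that rests on a bar or rim; z up, +x towards the cup, -x towards the hook tip. Bridge 5 thick; on it an olive-wood grip block, 20 (x) x 24 (y), from 5 to 47 above the origin.
- ladle_tip (a point): Lower end of the hook tip, at (-8, 0, -25) in the ladle's frame. The hook is a channel open downwards, 12 wide (x -6 to +6), 16 broad in y: on the -x side the tip strip (x -10 to -6) reaches 25 below the ladle's origin, on the +x side the stem (x 6 to 10) reaches 84 below.
- ladle_cup (a point): Middle of the ladle's cup, at (30.5, 0, -70) in the ladle's frame. Cup diameter 42, 30 high, its underside 85 below the ladle's origin.
- plain_caddy: Bystander: plain red tin of the same size without bands. Origin: centre of its underside.
- plain_caddy_lid: Bystander: the plain caddy's red lid with a black knob, same shape as the other lid; knob top 151 above the shelf. Origin: centre of the underside of its plug.
- bell: Bystander: brass hand bell with dark wooden handle, diameter 72, height 118. Origin: centre of its underside.
- cologne: Bystander: cut-glass amber cologne bottle 50 x 50, round stopper, height 119. Origin: centre of its underside.
- sugar_bowl: Bystander: blue lidded sugar bowl, diameter 84, height 80. Origin: centre of its underside.
- saucer: Bystander: white saucer, diameter 100, height 14. Origin: centre of its underside.
- checker0: Bystander: lowest of a stack of three olive-wood backgammon checkers, diameter 42, 11 thick. Origin: centre of its underside.
- checker1: Bystander: middle (dark) of a stack of three olive-wood backgammon checkers, diameter 42, 11 thick. Origin: centre of its underside.
- checker2: Bystander: top of a stack of three olive-wood backgammon checkers, diameter 42, 11 thick. Origin: centre of its underside.
There are look-alikes about, which are no part of the job. What is shaped like the caddy_lid but blue is not meant. There is more than one size of the ladle; the one meant has the size given above.

How it is judged:
On the way, in this order (a step that is already met when the one before it is completed fails the run):
1. the brass-knobbed lid lies right way up on the cork mat, released (horizontal distance between caddy_lid and mat below 0.035 m and height (world z) of caddy_lid below 0.012 m and angle between caddy_lid's own z axis and vertical below 0.12 rad and contact force between caddy_lid and the fingers below 0.1 N), for 0.2 s.
2. the ladle hangs by its hook over the banded caddy's rim, cup inside, released (horizontal distance between ladle and caddy between 0.045 and 0.062 m and z of ladle in the frame of caddy between 0.104 and 0.117 m and horizontal distance between ladle_cup and caddy below 0.05 m and z of ladle_cup in the frame of caddy below 0.08 m and horizontal distance between ladle_tip and caddy above 0.055 m and angle between ladle's own z axis and vertical below 0.35 rad and contact force between ladle and the fingers below 0.1 N), for 0.3 s.
At the end, for the whole second after the job is handed in: Lid right way up, within 35 mm of the mat's centre. Ladle hangs still: bridge 45-62 mm from the caddy's axis, 104-117 mm above its underside; tip outside (over 55 mm), cup inside (within 50 mm, below 80 mm); tilt under 0.35 rad. Caddy upright within 40 mm of its start. All released (all of step 1 and all of step 2 and angle between caddy's own z axis and vertical below 0.1 rad and height (world z) of caddy below 0.006 m and distance of caddy from where it was at the start of the episode below 0.04 m and linear speed of each of ladle, caddy_lid below 0.02 m/s); the robot touches nothing.
It fails at once if a bystander (plain caddy or its lid, bell, cologne, sugar bowl, saucer, checkers) is pushed over 30 mm or tipped over 0.5 rad (distance of any of plain_caddy, plain_caddy_lid, bell, cologne, sugar_bowl, saucer, checker0, checker1, checker2 from where it was at the start of the episode above 0.03 m or angle between any of plain_caddy, plain_caddy_lid, bell, cologne, sugar_bowl, saucer, checker0, checker1, checker2's own z axis and vertical above 0.5 rad).
It fails at once if the banded caddy is tipped over 0.35 rad (angle between caddy's own z axis and vertical above 0.35 rad).
It also fails if it takes over 58 s, if anything falls off the work surface, if the arm or the gripper's body presses on something with over 40 N, if the wrist force passes 120 N, or if a joint passes its speed limit or range.

## Working session

There is one attempt and no reset: what is moved stays moved. The work goes in short steps, each a Python script; the robot and the scene stay as the last script left them, time stands still between calls to the robot, and variables do not carry over. Pictures are saved under pics/ and viewed, about 8 in all and at most 12, crops included, and the job is handed in when it is done.

```bash
ls; mkdir -p pics; cat > h.py <<'E'
import numpy as np, cv2
from rig import r, fingers, solve_ik, cams
def P(c):
    R=cv2.Rodrigues(np.array(c["rvec"],float))[0]; return np.array(c["K"],float),R,np.array(c["tvec"],float).reshape(3)
def ray(c,u,v,z):
    K,R,t=P(c); d=R.T@np.linalg.inv(K)@np.array([u,v,1.]); o=-R.T@t
    return o+d*(z-o[2])/d[2]
def proj(c,p):
    return cv2.projectPoints(np.array(p,float).reshape(-1,1,3),np.array(c["rvec"],float),np.array(c["tvec"],float),np.array(c["K"],float),None)[0].reshape(-1,2)
def down(a): # jaw (tool y) direction at angle a
    y=np.array([np.cos(a),np.sin(a),0]);z=np.array([0,0,-1.]);return np.column_stack([np.cross(y,z),y,z])
E
python3 - <<'E'
from h import *
import json
ims=[]
for n in ("top","side"):
    c=cams.capture(n); cv2.imwrite(f"pics/{n}0.png",c["color"])
    K,R,t=P(c); print(n,"cam at",(-R.T@t).round(3), "K",K[0,0].round(1))
    for th in ["caddy","caddy_lid","mat","stand","ladle"]:
        for d in cams.silhouettes(c,th):
            if d["p"]<.25: continue
            v,u=np.nonzero(d["region"]); print(th,round(d["p"],2),np.round(d["bbox"]),round(u.mean()),round(v.mean()),u.size)
o=r.observe(); print(o["clock"],o["ee_pos"])
E
```

```text
pics
top cam at [0.479 0.002 0.886] K 382.2
caddy_lid 0.88 [237. 194. 296. 249.] 264 219 2546
caddy_lid 0.68 [162. 123. 215. 169.] 189 144 1935
mat 0.66 [404. 187. 479. 255.] 442 219 4201
stand 0.95 [119. 192. 208. 243.] 175 218 2442
stand 0.54 [298. 110. 328. 147.] 312 131 761
stand 0.38 [332. 159. 386. 212.] 359 185 2397
stand 0.29 [333. 191. 352. 213.] 340 206 71
ladle 0.81 [149. 274. 186. 290.] 168 281 356
ladle 0.67 [126. 194. 172. 222.] 153 206 559
ladle 0.41 [334. 200. 347. 213.] 340 207 64
side cam at [ 0.431 -0.633  0.479] K 372.8
caddy 0.73 [276. 183. 328. 230.] 300 204 1918
caddy 0.29 [322. 197. 382. 237.] 351 218 1898
caddy_lid 0.83 [336. 153. 370. 183.] 352 170 535
caddy_lid 0.76 [273. 152. 328. 188.] 300 172 1198
mat 0.62 [276. 317. 398. 400.] 336 362 8396
mat 0.56 [319. 200. 386. 239.] 351 218 1941
stand 0.58 [295. 134. 297. 158.] 296 146 108
ladle 0.84 [293. 115. 316. 161.] 301 137 278
ladle 0.51 [238. 139. 254. 180.] 246 162 302
ladle 0.36 [224. 188. 265. 211.] 244 198 659
0.6 [0.27906354 0.58705916 0.23776017]
```

View pics/top0.png

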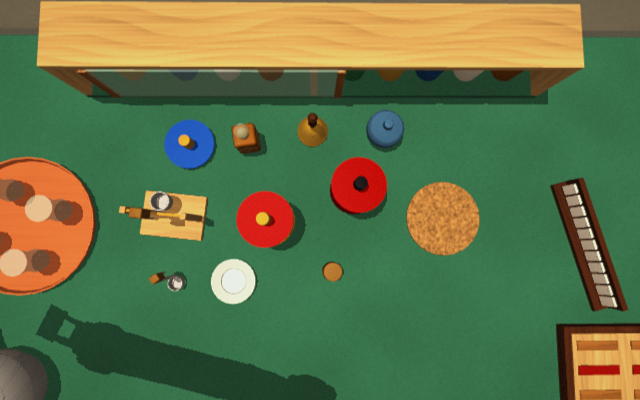

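View pics/side0.png

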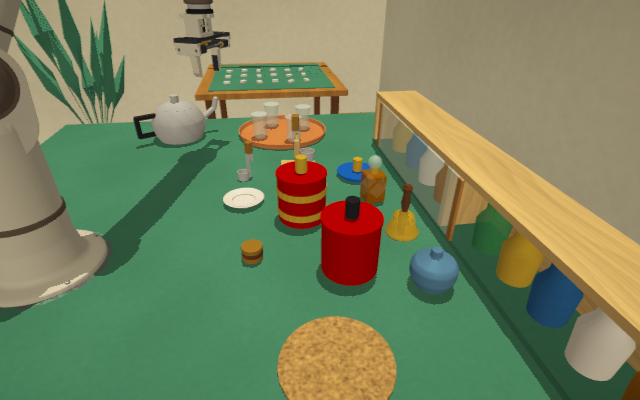

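Candidates in the top view:
- **Lids:** red with brass knob at (265,219) is the target. Red with black knob at (360,185) is the plain caddy, and the blue lid is at (189,144).
- **Ladles:** the one hanging on the stand at about (155,207) is the target. A smaller loose one is at (168,281).

The side view confirms the brass bands at (300,205). The mat is on the right at (442,219). Next I compute positions and move over the caddy for a close look.

```bash
python3 - <<'E'
from h import *
c=cams.capture("top")
def mid(th,i,z):
    d=cams.silhouettes(c,th)[i]; return d
img=c["color"]
def fit(mask,z):
    cn=max(cv2.findContours(mask.astype(np.uint8),0,2)[0],key=cv2.contourArea)
    P_=np.array([ray(c,u,v,z)[:2] for u,v in cn[:,0]])
    (x,y),rr=cv2.minEnclosingCircle((cv2.convexHull(P_.astype(np.float32))));return x,y,rr
L=[d for d in cams.silhouettes(c,"caddy_lid")][0]["region"]
M=[d for d in cams.silhouettes(c,"mat")][0]["region"]
S=[d for d in cams.silhouettes(c,"stand")][0]["region"]
lx=fit(L,.115);print("lid",lx); m=fit(M,.006);print("mat",m)
# knob: yellow pixels within lid
hsv=cv2.cvtColor(img,cv2.COLOR_BGR2HSV); k=L&(hsv[...,0]>15)&(hsv[...,0]<35)&(hsv[...,2]>120)
v,u=np.nonzero(k);print("knob",u.mean(),v.mean(),ray(c,u.mean(),v.mean(),.151))
print("stand",ray(c,175,216,.012), "bar/ladle approx",ray(c,130,210,.165))
cam=np.array(lx[:2])
r.move_ptp([lx[0],lx[1],.30],down(np.pi/2))
w=cams.capture("wrist"); cv2.imwrite("pics/w1.png",w["color"]); K,R,t=P(w);print("wrist cam",-R.T@t,proj(w,[[lx[0],lx[1],.151]]))
print(r.observe()["clock"])
E
```

```text
lid (0.6615223288536072, 0.2531939744949341, 0.05184025689959526)
mat (0.5106842517852783, -0.29789999127388, 0.08628130704164505)
knob 183.97916666666666 140.05208333333334 [0.6601814  0.25190882 0.151     ]
stand [0.51885694 0.31530139 0.012     ] bar/ladle approx [0.52360398 0.34444825 0.165     ]
wrist cam [0.58887903 0.2554779  0.44701827] [[320.24634338 188.72570066]]
2.7083
```

View pics/w1.png

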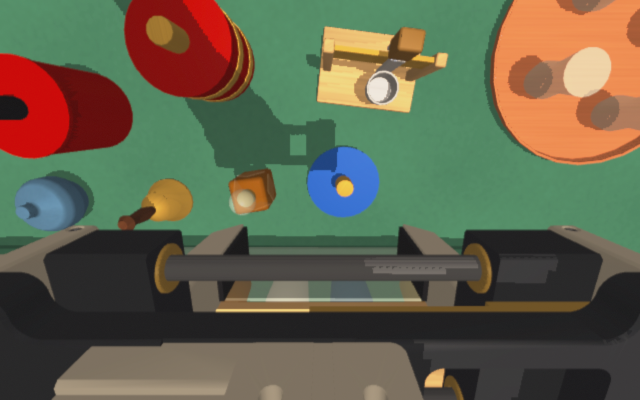

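The network's ordering changed between captures, so the arm went above the blue lid, but nothing was touched. The view is still useful:
- The banded caddy is at (180,50), with its bands visible and a brass knob.
- The stand is at (370,65) with the ladle grip at (407,40). The cup at (382,88) faces away from the robot.

I'll now select by colour (red disc with brass knob) and go there.

```bash
cat >> h.py <<'E'
def knob(c,zt=.151):
    """brass knob inside the red disc: centre of yellow blob; and red disc circle"""
    hsv=cv2.cvtColor(c["color"],cv2.COLOR_BGR2HSV)
    red=(((hsv[...,0]<6)|(hsv[...,0]>174))&(hsv[...,1]>200)&(hsv[...,2]>120)).astype(np.uint8)
    yel=((hsv[...,0]>15)&(hsv[...,0]<32)&(hsv[...,1]>120)&(hsv[...,2]>110)).astype(np.uint8)
    out=[]
    for cn in cv2.findContours(red,0,2)[0]:
        if cv2.contourArea(cn)<800: continue
        h=cv2.convexHull(cn); m=np.zeros_like(red); cv2.fillPoly(m,[h],1); k=m&yel
        w=np.array([ray(c,*p,.115)[:2] for p in h[:,0]],np.float32)
        v,u=np.nonzero(k); out.append((cv2.minEnclosingCircle(w),u.size,(u.mean(),v.mean()) if u.size else None))
    return out
E
python3 - <<'E'
from h import *
c=cams.capture("top")
o=knob(c)
for a in o: print(a, ray(c,*a[2],.145) if a[2] else '')
b=max((a for a in o if a[0][1]<.075),key=lambda a:a[1]); x,y=b[0][0]; print("target",x,y)
r.move_ptp([x,y,.25],down(np.pi/2))
w=cams.capture("wrist"); cv2.imwrite("pics/w2.png",w["color"]); print(proj(w,[[x,y,.151],[x,y,.11]]))
for z in (.25,): print(r.observe()["clock"],solve_ik([x,y,.13],down(np.pi/2)) is not None)
E
```

```text
(((0.5080888271331787, 0.0997132882475853), 0.05652632936835289), 127, (np.float64(262.2283464566929), np.float64(218.251968503937))) [0.50762679 0.09987227 0.145     ]
(((0.5766884684562683, -0.09086314588785172), 0.05713444948196411), 0, None) 
target 0.5080888271331787 0.0997132882475853
[[320.49220462 198.57099262]
 [320.74320103 187.93395933]]
3.7 True
```

View pics/w2.png

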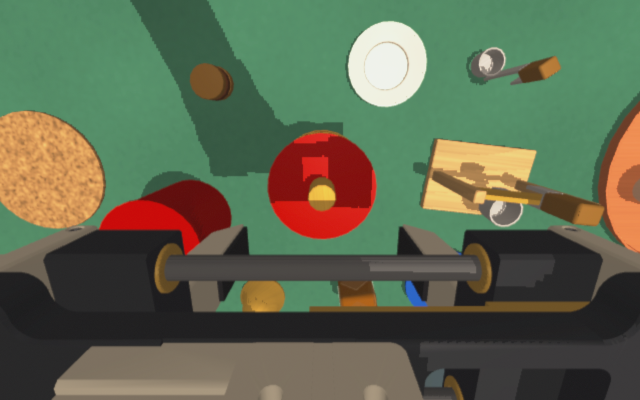

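The close view shows the red disc centred at (322,186) with the brass knob at (321,195). The prediction was (320,198), so it is consistent. I'll take the lid and place it on the mat.

```bash
python3 - <<'E'
from h import *
x,y=.508,.0997; mx,my=.5107,-.298; D=down(np.pi/2)
fingers.move_gripper(.06,15)
r.move_l([x,y,.131]); fingers.move_gripper(.0,15); print("w",r.observe()["width"])
r.move_l([x,y,.30],vel=.12); print("w",r.observe()["width"],r.observe()["wrist_force"])
r.move_l([mx,my,.30],vel=.25); 
r.move_l([mx,my,.06],vel=.2); r.move_l([mx,my,.038],vel=.05)
o=r.observe();print(o["width"],o["wrist_force"],o["ee_pos"])
fingers.move_gripper(.06); r.hold(.3)
r.move_l([mx,my,.25],vel=.25)
# over to the ladle
c=cams.capture("top"); cv2.imwrite("pics/t3.png",c["color"][150:310,100:500].repeat(2,0).repeat(2,1))
for a in knob(c): print(a)
print(r.observe()["clock"])
E
```

```text
w 0.025785391879040928
w 0.025674967679454083 [-0.16146603 -0.32474861 -1.3300445 ]
0.02539166340942868 [ 0.13151361 -0.33103691 -0.62025416] [ 0.51043026 -0.29779329  0.03745734]
(((0.5077307820320129, 0.0989125445485115), 0.05451568588614464), 0, None)
(((0.5766884684562683, -0.09086314588785172), 0.05713444948196411), 0, None)
13.3417
```

View pics/t3.png

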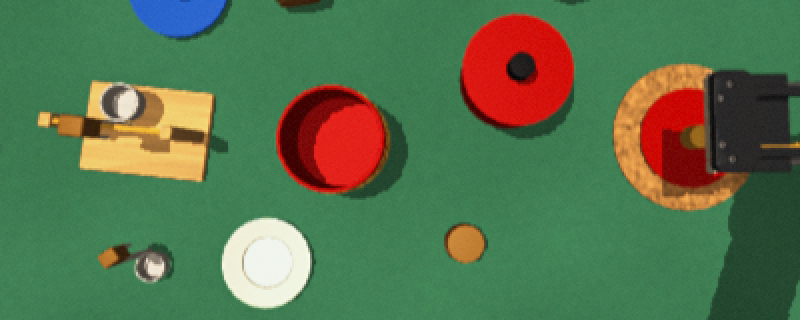

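The lid sits centred on the mat. The open caddy is at crop (333,138), unmoved. The ladle grip is at about crop (72,126), and the stand yaw is about −6°. I'll move above the ladle with the jaws along its x axis.

```bash
python3 - <<'E'
from h import *
c=cams.capture("top"); print("grip top approx",ray(c,100+66/2,150+124/2,.167), ray(c,100+85/2,150+127/2,.125))
S=max(cams.silhouettes(c,"stand"),key=lambda d:d["p"])["region"].astype(np.uint8)
# base corners by eye (crop px -> full)
cor=[ray(c,100+a/2,150+b/2,.012)[:2] for a,b in [(93,81),(214,95),(206,181),(80,168)]]; print(np.round(cor,3), np.mean(cor,0))
e=cor[0]-cor[1]; e2=cor[3]-cor[2]; print("yaw",[np.degrees(np.arctan2(-q[0],q[1])) for q in (e,e2)], np.linalg.norm(e))
g=ray(c,100+72/2,150+125/2,.15); x,y=g[:2]; a=np.radians(-6.5)
for aa in (a,a+np.pi): print(solve_ik([x,y,.28],down(aa)))
s=min((q for q in (a,a+np.pi) if solve_ik([x,y,.28],down(q)) is not None),key=lambda q:abs(solve_ik([x,y,.28],down(q))[6]))
print("choose",s); 
r.move_ptp([x,y,.28],down(s))
w=cams.capture("wrist"); cv2.imwrite("pics/w4.png",w["color"]); print(x,y,proj(w,[[x,y,.167]]),r.observe()["clock"],r.observe()["ee_pos"])
for d in cams.silhouettes(w,"ladle"): print(d["p"],d["bbox"])
t=cams.capture("top")
d=cams.silhouettes(t,"caddy_lid"); print([ (round(q["p"],2),np.round(q["bbox"])) for q in d])
M=max(cams.silhouettes(t,"mat"),key=lambda q:q["p"]);print(M["bbox"])
E
```

```text
grip top approx [0.519713   0.33780497 0.167     ] [0.51901286 0.33871412 0.125     ]
[[0.577 0.381]
 [0.561 0.244]
 [0.463 0.251]
 [0.479 0.393]] [0.5199553  0.31723533]
yaw [np.float64(-6.887510994045387), np.float64(-6.226561004383225)] 0.13873335175094495
[-0.37138206  0.39930285 -0.33431941  1.58309503  0.13826485  1.18256255
 -0.84718894]
[ 0.02185043  0.5321062  -0.91627583  1.56943784  0.43677919  1.25802919
  2.0640595 ]
choose -0.11344640137963143
0.5196833785511993 0.3400328319006815 [[322.01093311 196.22629949]] 15.9083 [0.52029982 0.33902746 0.27987882]
0.79 [210.5, 187.6, 244.3, 217.6]
0.63 [314.8, 162.0, 361.7, 213.5]
[(0.86, array([416., 193., 473., 244.])), (0.67, array([162., 121., 214., 167.])), (0.37, array([367., 111., 402., 147.]))]
[404.7, 186.6, 480.4, 252.9]
```

View pics/w4.png

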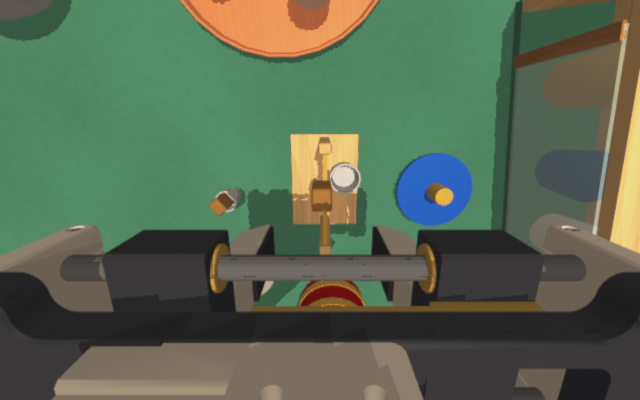

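The grip block is at about (321,195), matching the prediction (322,196), and the stand edges are image-aligned, so the yaw is right. One crop to pin down the block's top face.

```bash
python3 - <<'E'
from h import *
w=cams.capture("wrist"); a=np.radians(-6.5); X=np.array([np.cos(a),np.sin(a),0]);Y=np.array([-np.sin(a),np.cos(a),0])
im=w["color"][130:230,280:380].repeat(6,0).repeat(6,1).copy(); o=np.array([.5197,.3400,.167])
p=proj(w,[o+X*i*.010+Y*j*.012 for i,j in [(-1,-1),(1,-1),(1,1),(-1,1)]])
cv2.polylines(im,[((p-[280,130])*6+3).astype(np.int32)],True,(255,0,255),1); print(p.round(1))
cv2.imwrite("pics/w5.png",im)
E
```

```text
[[312.2 208.5]
 [332.6 208.5]
 [332.8 184.6]
 [311.9 184.6]]
```

View pics/w5.png

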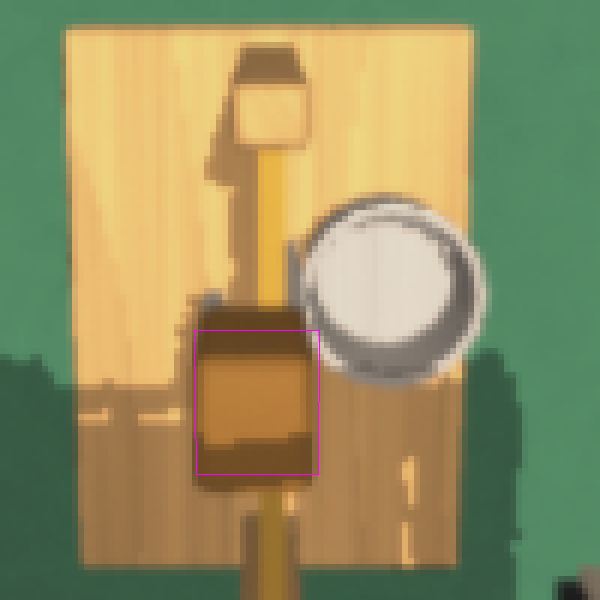

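The block's top face spans crop x 193–315, y 353–488. That is 3 mm towards −Y of my guess, with X off by under 1 mm. I'll correct for it, grasp, lift and carry to just above the rim.

```bash
python3 - <<'E'
from h import *
a=np.radians(-6.5); X=np.array([np.cos(a),np.sin(a),0]);Y=np.array([-np.sin(a),np.cos(a),0])
g=np.array([.5197,.3400,0])-.0004*X-.003*Y; Z=np.array([0,0,1.])
fingers.move_gripper(.05,20)
r.move_l(g+Z*.28,vel=.1); r.move_l(g+Z*.140,vel=.15); fingers.move_gripper(0,20); print(r.observe()["width"],r.observe()["wrist_force"])
r.move_l(g+Z*.29,vel=.12); print(r.observe()["width"],r.observe()["wrist_force"])
t=cams.capture("top")
for q in knob(t): print(q)
C=np.array([.5079,.0993,0]); T=C-.053*X
r.move_l(T+Z*.29,vel=.2); r.move_l(T+Z*.175,vel=.1)
o=r.observe();print(o["ee_pos"],T,o["wrist_force"],o["clock"])
s=cams.capture("side"); im=s["color"].copy()
L=T+Z*.155
pt=proj(s,[L-.008*X-.025*Z, L, C+Z*.11-.053*X, C+Z*.11+.055*X, C+Z*.11+.055*Y,C+Z*.11-.055*Y]);print(pt.round(1))
im=im[110:250,220:400].repeat(4,0).repeat(4,1).copy()
for p in pt: cv2.circle(im,tuple(((p-[220,110])*4+2).astype(int).tolist()),3,(255,255,0),-1)
w=cams.capture("wrist")["color"]
cv2.imwrite("pics/s6.png",im)
E
```

```text
0.019953765320802595 [-1.01898238 -0.8242644   1.3058864 ]
0.02001303212367707 [-0.01046956  1.43415566 -1.03542418]
(((0.506769061088562, -0.2649266719818115), 0.050554465502500534), 108, (np.float64(449.77777777777777), np.float64(217.94444444444446)))
(((0.5072662830352783, 0.09877936542034149), 0.05455910414457321), 0, None)
(((0.5766978859901428, -0.09089655429124832), 0.05710316449403763), 0, None)
[0.45577614 0.10546102 0.17560519] [0.45524069 0.10529977 0.        ] [-0.32115618 -0.32903079 -1.33141979] 22.6083
[[273.  164.9]
 [276.1 154.2]
 [277.2 173.1]
 [326.3 172.5]
 [301.4 162.2]
 [301.4 184.7]]
```

View pics/s6.png

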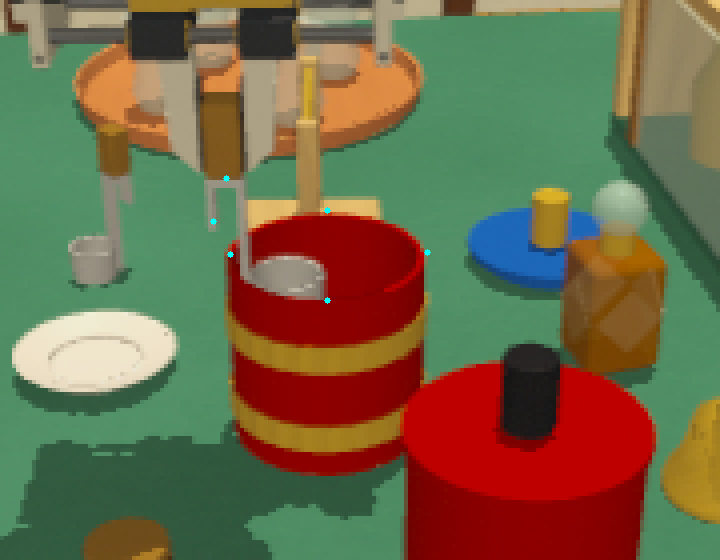

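The tip is at (212,222) and the stem at (245,240), straddling the rim's near wall at (230,253). The calibrated overlay agrees to about 1 mm, and the cup is inside. Lowering.

```bash
python3 - <<'E'
from h import *
a=np.radians(-6.5); X=np.array([np.cos(a),np.sin(a),0]);Z=np.array([0,0,1.])
T=np.array([.5079,.0993,0])-.053*X
for z in (.150,.138,.132):
    r.move_l(T+Z*z,vel=.05); f=r.observe()["wrist_force"]; print(z,f.round(2))
for k in range(5):
    if r.observe()["wrist_force"][2]>0.5: break
    z-=.001; r.move_l(T+Z*z,vel=.02); print(z,r.observe()["wrist_force"].round(2))
fingers.move_gripper(.04); r.hold(.4)
r.move_l(T+Z*.30,vel=.15); r.hold(.5)
s=cams.capture("side"); cv2.imwrite("pics/s7.png",s["color"][110:400,180:420].repeat(2,0).repeat(2,1))
r.move_ptp([.40,.30,.35],down(a)); t=cams.capture("top"); cv2.imwrite("pics/t7.png",t["color"][150:310,100:500].repeat(2,0).repeat(2,1))
for q in knob(t): print(q, ray(t,*q[2],.05) if q[2] else '')
print(r.observe()["clock"])
E
```

```text
0.15 [-0.25  0.77 -0.06]
0.138 [-0.43 -0.74 -1.19]
0.132 [-0.66  0.16  0.17]
0.131 [ 0.61  0.33 -1.15]
0.13 [ 0.06  0.5  -0.02]
0.129 [-3.59 -0.32 11.06]
(((0.5066260695457458, -0.2649557888507843), 0.05066247284412384), 107, (np.float64(449.8317757009346), np.float64(217.93457943925233))) [ 0.50980959 -0.29906869  0.05      ]
(((0.5075325965881348, 0.09883943200111389), 0.054518502205610275), 38, (np.float64(259.7368421052632), np.float64(241.8421052631579))) [0.46013416 0.11751653 0.05      ]
(((0.5766978859901428, -0.09089655429124832), 0.05710316449403763), 0, None) 
28.4667
```

View pics/s7.png

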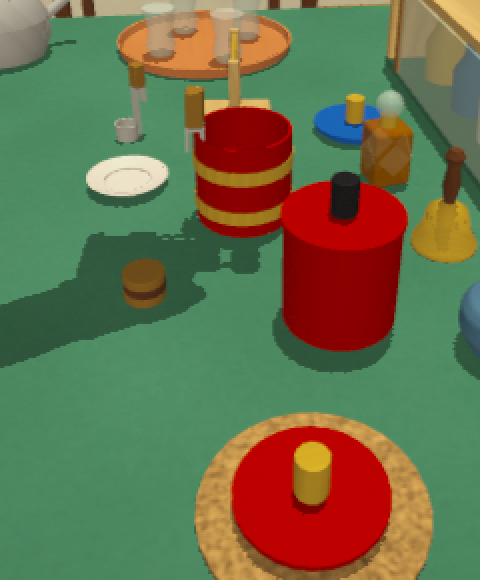

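View pics/t7.png

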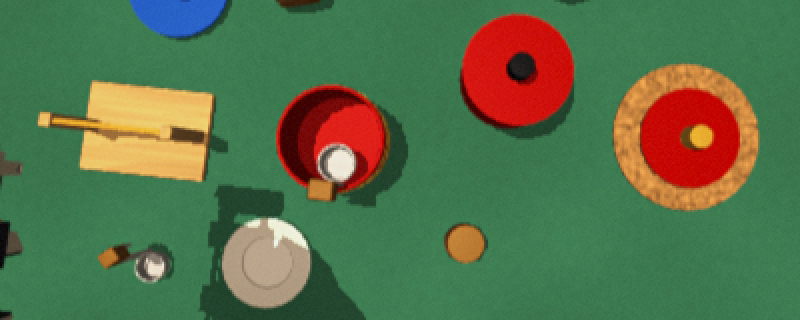

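The ladle hangs upright on the caddy's near rim, with the grip at crop (322,189) and the cup inside at (337,163). The tip shows outside the rim in the side view. The lid is centred on the mat and everything else is unmoved.

```bash
python3 -c "
from h import *
r.close_job()"
```

```text
the job is handed in; nothing more can be done
```

I lifted the brass-knobbed lid off the banded caddy and set it on the cork mat. I then took the ladle from the stand and hung it over that caddy's near rim, cup inside and hook tip outside. The job is handed in; it reported no verdict.

**Last checks:**
- **Lid:** it lies upright, about 1–2 mm from the mat's centre by the top camera.
- **Ladle:** both cameras show it hanging upright and released. I did not measure its final tilt or height in numbers.
- **Caddy:** it stands within about 1–2 mm of where it started.
- **Bystanders:** those visible in the last pictures look undisturbed, and the plain caddy's lid measured in the same place as before.
- **Time:** the clock read 28.5 s of the 58 s allowed.

**Deviations:**
- The network returned the lids in a different order between two pictures, so the arm first went above the blue look-alike lid. It touched nothing, and I then chose the lid by colour instead.
- Seating the hook on the rim pressed with about 11 N for a moment before I let go.

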